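# Hang a pot on the plant-weighing arm

### The arm

A 6-joint arm with a two-finger parallel gripper is mounted at the origin on the work surface; the furniture and walls round the work are solid. World frame = base frame: x ahead of the robot, y to its left, z up, the work surface at z = 0. Lengths are in m, angles in rad, forces in N, time in s.
With the tool pointing down it reaches from about 0.325 to 0.775 m from the base axis. Payload 5.5 kg.
Tool frame: the origin (TCP) lies at the very end of the fingers, on their centre line; the grasp point (between the pads) lies 19 mm behind it; z points along the fingers, y is the line along which they close (so a half turn about z gives the same grasp; the last joint's range is limited). The gripper opens to 88 mm and grips with 3 to 60 N. Pads are 20 mm wide; open, the fingers measure 115 mm over their backs; the gripper's body (75 mm by 178 mm) begins 61 mm behind the grasp point.
Start: joints at [1.19, 0.091, 1.231, -0, 1.82, -0.057], TCP at [0.191, 0.569, 0.223] pointing down, gripper open.
Joint ranges: [-2.87, 2.87], [-0.86, 2.18], [0.17, 2.46], [-1.51, 4.65], [0.06, 2.69], [-2.65, 2.65]. Speed limits (rad/s): [2.57, 2.57, 3.01, 3.14, 3.14, 3.14].

### API

Orientations are given as a unit quaternion [w, x, y, z].
In Python, from rig import ctrl gives the robot as it stands. The module is installed in compiled form; this text tells all that it offers.
- The arm moves only by the tool carry_out, never from a script. Its argument "moves" is a list of rows, each a list of 6 numbers: the shift along the world's x, y, z in mm, then the turn, a rotation vector about the world's x, y, z in rad. In form: [[x, y, z, ax, ay, az], ...]. A call has 1 to 5 rows; each row shifts and turns the commanded pose from where the row before left it; what a row does not reach is not made up. A row lasts 1/8 s, in which the tool goes at most 62.5 mm and 10.7 degrees, less where a joint would pass 70% of its speed; a pose out of reach is approached as far as the arm can. A call is refused whole if a number of a shift passes 62.5 or a number of a turn 0.188, either way. A call with a gripper value outside its range is refused whole. "fingers" is the opening, from -1 (shut) to 1 (fully open), set as the call begins (left out, the last holds). The fingers move at their own pace and stop on an object; the grip force is fixed at half the most. Time passes only in rows, so rows that do not move let the fingers close. It gives the time, the measured TCP pose, the force, the opening and the grip force at its end, in the units of the state.
- ctrl.sense(): the state, without advancing time (a new reading comes with each control period).
- ctrl.camera(name): name is "scene" or "top" or "wrist"; returns a dict with "pixels" (384x512x3 uint8, blue, green, red), "depth" (384x512 float32, m along the optical axis (not along the pixel's ray), 0 where there is no reading), "fx", "fy", "cx", "cy" (pixels), "k1" (the pictures are not rectified: a ray, as slopes to the right and down, at radius r is drawn at 1 + k1 r^2 times it, then the intrinsics apply), "world_from_camera" (4x4, takes a point from camera to world coordinates). Camera axes: x right, y up, looking along -z (the intrinsics and any distortion apply to the point x, -y, -z); pixel columns grow to the right and rows downward; lengths in m; the calibration is good to about 2 mm. A picture is of the moment at which its call begins.
- ctrl.hand_in(): hands the job in; it is judged then, once.
The state is a dict: "clock": time; "q": joint angles; "joint_velocities": joint speeds; "joint_efforts": joint torques, N m; "tool_pos": TCP position; "tool_rot": TCP orientation; "wrist_force": force on the tool from outside, world axes, zero at the start; "moment": the same for the moment, N m; "grip_width": opening from 0.0 (shut) to 1.0 (fully open); "gripper_force": force on a finger pad.
Only numpy, scipy, OpenCV 4.12 (cv2) and the standard library are available. Lean on these libraries where they do the work, as an engineer would, in place of code of your own. Each camera call takes 0.05 s, during which the arm holds its last target. There are 200 camera calls.

### The job

Weigh the potted compost: take it by the orange grip of its wire hanger and hang the hanger's loop in the notch of the weighing stand's spring arm. The arm is a delicate gauge: lower slowly, follow it down as it sinks without forcing it to the bottom, and keep hold until it rests with the whole weight on it. Then let go so that the arm neither drops nor springs up, and leave the pot hanging still and the things around it unmoved.

Things in the scene. Friction and masses are not known exactly. Their poses are not given: they have to be found in the camera images.
- grip (a point): Centre of the square orange grip (18 x 18 mm, 38 mm tall, free all round) on top of the wire hanger that holds the pot, 161 mm above the pot's underside. The pot is terracotta, 68 mm wide, 60 mm tall, full of compost. All together 0.19 to 0.73 kg, unknown beforehand. Axes: z up; x is the normal of the wire loop below the grip, y lies in the loop's plane; the grip is square to them.
- loop_top (a point): Middle of the wire (5 mm thick) at the top of the hanger's loop, 29 mm straight below the grip centre; this wire hangs in the notch. The loop lies in the grip's y-z plane, 33 mm wide inside; its bottom wire, also 5 mm, is 54 mm below the top wire (centre to centre). The arm has to pass through it along x, from either side. Its top is peaked, so it centres itself on the arm.
- notch (a point): Where the middle of the loop's top wire lies once hung in the V notch of the arm, 220 mm from the pivot; moves with the arm, a steel bar 8 mm thick. Unloaded, the upturned tip ends 20 mm farther out (along the stand's -x), its top 21 mm above this point; the lowest metal under the notch is 13 mm below it. On the pivot side the bar's top rises to 3 mm above it, then slopes to the pivot.
- weigh_stand: The green plant-weighing stand, fixed: cast foot 180 x 100 mm, column, round spring drum (88 mm across, 36 mm deep, top at z = 244 mm) with a dial. Origin on the bench under the column; the arm's pivot is 200 mm above the origin and the arm points along the stand's -x axis.
- weigh_arm (a joint): Angle (rad) the spring arm has sunk. 0: unloaded, on its upper stop, pivot-to-notch line rising 0.33 rad to the tip. It sinks about 0.075 rad (17 mm) per newton on the notch, to 0.12 to 0.52 under the pot; stop at 0.62. Lightly damped: let go too high it drops, too low it springs up; half a newton off spoils it. No position tells how far it will sink, the hand's force does: nothing left to carry.
- tin_powder: A low tin, 75 mm across and 58 mm tall, beside the stand; not to be moved. Origin at the centre of its underside, z up.
- tape: A roll of grey tape lying flat, 100 mm across and 48 mm tall, on the other side of the arm; not to be moved. Origin at the centre of its underside, z up.
- dropper: A small brown dropper bottle, 33 mm across and 102 mm tall, standing next to the hanger's first place; not to be moved or tipped. Origin at the centre of its underside, z up.

How it is judged:
On the way, in this order (a step that is already met when the one before it is completed fails the run):
1. the pot is lifted by its hanger, clear of the bench (height (world z) of grip above 0.2 m and contact force between the fingers and pot_hanger above 1 N), for 0.2 s.
2. the loop lies in the notch, the arm has sunk and come to rest while the hanger is still held (distance between loop_top and notch below 0.01 m and value of joint weigh_arm above 0.08 rad and velocity of joint weigh_arm between -0.04 and 0.04 rad/s and contact force between the fingers and pot_hanger above 1 N), for 0.2 s.
At the end, for the whole second after the job is handed in: The pot hangs by its loop in the notch of the arm (wire within 10 mm of the notch point), clear of the bench, within 0.3 rad of upright, carried by the arm alone, and pot and arm are at rest (below 0.05 m/s and 0.05 rad/s) (distance between loop_top and notch below 0.01 m and value of joint weigh_arm above 0.08 rad and velocity of joint weigh_arm between -0.05 and 0.05 rad/s and contact force between pot_hanger and weigh_stand above 1.2 N and angle between grip's own z axis and vertical below 0.3 rad and linear speed of pot_hanger below 0.05 m/s and height (world z) of grip above 0.165 m); the robot touches nothing.
It fails at once if the arm is moved or dropped faster than 0.35 rad/s (77 mm/s at the notch) (velocity of joint weigh_arm above 0.35 rad/s or velocity of joint weigh_arm below -0.35 rad/s).
It fails at once if once let go, the arm drops or springs up: with the loop in the notch and the fingers off the hanger it moves faster than 0.2 rad/s (44 mm/s at the notch) (distance between loop_top and notch below 0.012 m and contact force between the fingers and pot_hanger below 0.05 N and (velocity of joint weigh_arm above 0.2 rad/s or velocity of joint weigh_arm below -0.2 rad/s)).
It fails at once if the arm is forced down or struck: sunk beyond 0.58 rad, or more than 14 N between the hanger and the stand (value of joint weigh_arm above 0.58 rad or contact force between pot_hanger and weigh_stand above 14 N).
It fails at once if the robot itself pushes on the stand or its arm with more than 3 N (contact force between any of the fingers, the arm and weigh_stand above 3 N).
It fails at once if the pot is tipped more than 0.6 rad, or the tin, the tape roll or the dropper bottle is moved more than 20 mm or the bottle tips over (angle between grip's own z axis and vertical above 0.6 rad or distance of any of tin_powder, tape, dropper from where it was at the start of the episode above 0.02 m or angle between dropper's own z axis and vertical above 0.5 rad).
It also fails if it takes over 64 s, if anything falls off the work surface, if the arm or the gripper's body presses on something with over 40 N, if the wrist force passes 120 N, or if a joint passes its speed limit or range.

## Working session

There is one attempt and no reset: what is moved stays moved. The work goes in short steps, Python scripts to look and compute and a tool call to move; the robot and the scene stay as the last step left them, time stands still between calls to the robot, and variables do not carry over. Pictures are saved under pics/ and viewed, at most 10 in all, crops included, and the job is handed in when it is done.

Besides the shell and the picture viewer there is one more tool, called as name([rows], argument=value, ...), one row to a line, values as JSON. carry_out: Moves the arm, as the interface text tells. Its arguments: {"type":"object","properties":{"moves":{"type":"array"},"fingers":{"type":"number"}},"required":["moves"]}

```bash
mkdir -p pics; cat > h.py <<'E'
import numpy as np, cv2, pickle
from rig import ctrl
def snap(n):
    c=ctrl.camera(n); pickle.dump(c,open(f'{n}.pkl','wb')); return c
def pt(c,u,v,d=None):
    if d is None:
        w=c['depth'][int(v)-1:int(v)+2,int(u)-1:int(u)+2]; d=np.median(w[w>0])
    K=np.array([[c['fx'],0,c['cx']],[0,c['fy'],c['cy']],[0,0,1.]])
    p=cv2.undistortPoints(np.array([[[u,v]]],float),K,np.array([c['k1'],0,0,0.]))[0,0]
    return (np.array(c['world_from_camera'])@[p[0]*d,-p[1]*d,-d,1])[:3]
E
python3 - <<'E'
from h import *
a=snap('scene');b=snap('top')
for n,c in(('scene',a),('top',b)):
    cv2.imwrite(f'pics/{n}1.png',cv2.resize(c['pixels'],(800,600)))
    print(n,np.round(c['world_from_camera'],2).tolist())
print(ctrl.sense())
E
```

```text
scene [[0.13, -0.65, 0.75, 1.38], [0.99, 0.08, -0.11, -0.11], [0.01, 0.75, 0.66, 0.88], [0.0, 0.0, 0.0, 1.0]]
top [[-0.02, 0.99, -0.15, 0.44], [-1.0, -0.02, 0.02, 0.01], [0.02, 0.15, 0.99, 1.25], [0.0, 0.0, 0.0, 1.0]]
{'clock': 0.1, 'q': array([ 1.19031390e+00,  9.17691541e-02,  1.23175032e+00, -1.77064529e-05,
        1.81981839e+00, -5.66906261e-02]), 'joint_velocities': array([ 0.00011933, -0.00110722, -0.0029252 ,  0.00011969, -0.00145442,
        0.00056396]), 'joint_efforts': array([ 2.46569791e-03, -4.47858953e+01, -4.07571495e+01,  7.00309966e-02,
        2.83217384e-02, -1.15116463e-04]), 'tool_pos': array([0.19079951, 0.56856904, 0.22163715]), 'tool_rot': array([-1.80846109e-04,  1.61191690e-01,  9.86922731e-01, -8.53700265e-04]), 'wrist_force': array([-0.18203786,  0.09524898, -0.76959881]), 'moment': array([ 0.03058291, -0.0107505 , -0.08496221]), 'gripper_force': 0.0, 'grip_width': 1.0029818331275149}
```

View pics/scene1.png

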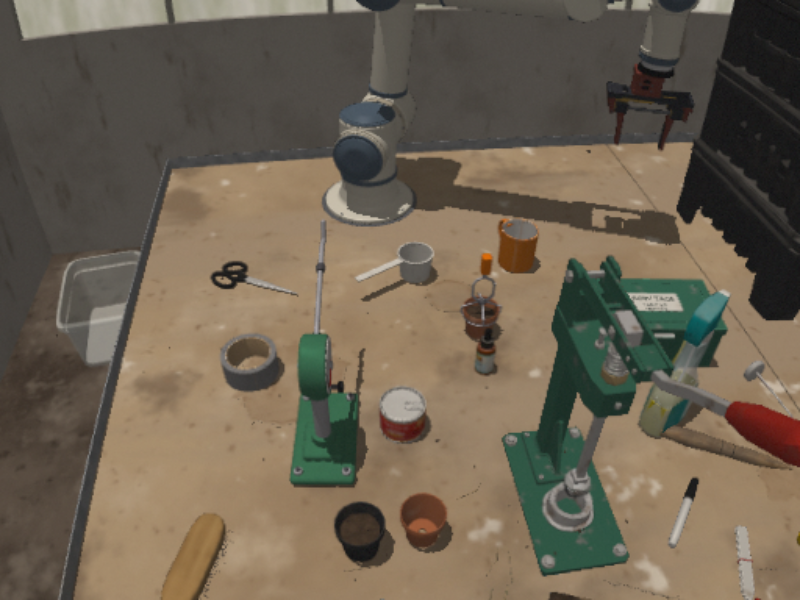

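View pics/top1.png

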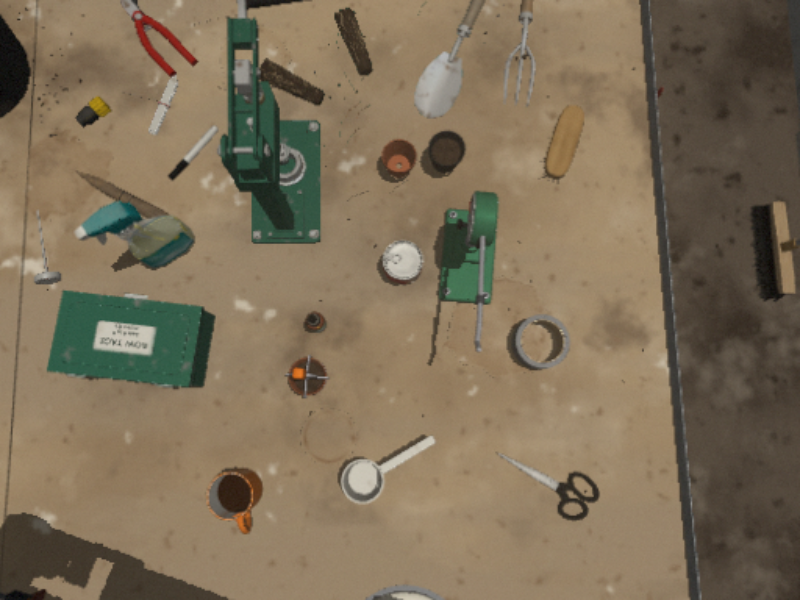

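Scene view: orange grip at (486,263), dropper at (485,355), arm tip at (322,228), drum at (314,365). Top view: grip at (299,373), dropper at (314,321), arm tip at (478,347), drum at (484,210), tin at (403,260) and tape at (541,341).

```bash
python3 - <<'E'
from h import *
a=pickle.load(open('scene.pkl','rb'));b=pickle.load(open('top.pkl','rb'))
s=.64
for n,u,v in[('grip',299,373),('dropper',314,320),('tip',479,347),('drum',484,197),('drumf',485,235),('tin',403,260),('tapeL',517,341),('tapeR',565,341),('arm mid',483,290)]:
    print(n,pt(b,u*s,v*s).round(3))
for n,u,v in[('grip',486,263),('tip',322,228),('collar',320,268)]:
    print('S',n,pt(a,u*s,v*s).round(3))
# orange mask centroid in 3D, both
for nm,c,(x0,x1,y0,y1) in(('scene',a,(300,322,155,182)),('top',b,(180,202,228,250))):
    h=cv2.cvtColor(c['pixels'],cv2.COLOR_BGR2HSV)
    P=[pt(c,u,v,c['depth'][v,u]) for v in range(y0,y1) for u in range(x0,x1) if h[v,u,0]<18 and h[v,u,1]>200 and h[v,u,2]>130 and c['depth'][v,u]>0]
    P=np.array(P);P=P[P[:,2]>.11];print(nm,len(P),P.min(0).round(3),P.max(0).round(3),P.mean(0).round(3))
A=cv2.resize(a['pixels'][135:265,185:330],None,fx=4,fy=4,interpolation=cv2.INTER_CUBIC)
cv2.imwrite('pics/c1.png',A)
B=cv2.resize(b['pixels'][110:260,170:340],None,fx=4,fy=4,interpolation=cv2.INTER_CUBIC)
cv2.imwrite('pics/c2.png',B)
E
```

```text
grip [0.487 0.162 0.18 ]
dropper [0.584 0.148 0.096]
tip [ 0.514 -0.115  0.291]
drum [ 0.758 -0.14   0.236]
drumf [ 0.698 -0.14   0.229]
tin [ 0.698 -0.012  0.053]
tapeL [ 0.543 -0.218  0.047]
tapeR [ 0.542 -0.306  0.048]
arm mid [ 0.644 -0.163  0.019]
S grip [0.501 0.163 0.171]
S tip [ 0.521 -0.114  0.281]
S collar [ 0.597 -0.122  0.262]
scene 22 [0.483 0.158 0.175] [0.499 0.173 0.181] [0.492 0.165 0.179]
top 39 [0.482 0.158 0.176] [0.497 0.173 0.183] [0.488 0.165 0.18 ]
```

View pics/c1.png

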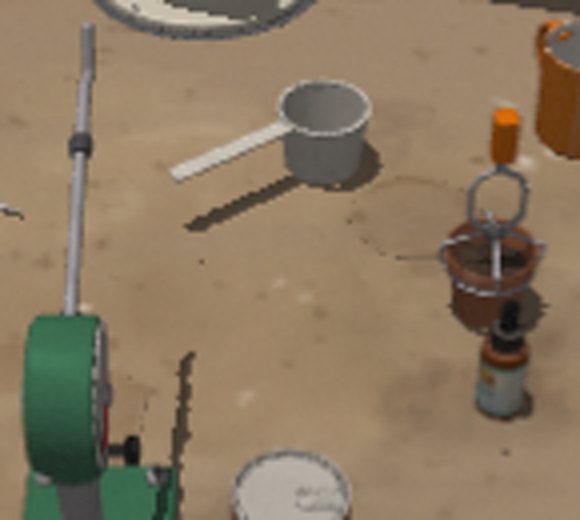

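View pics/c2.png

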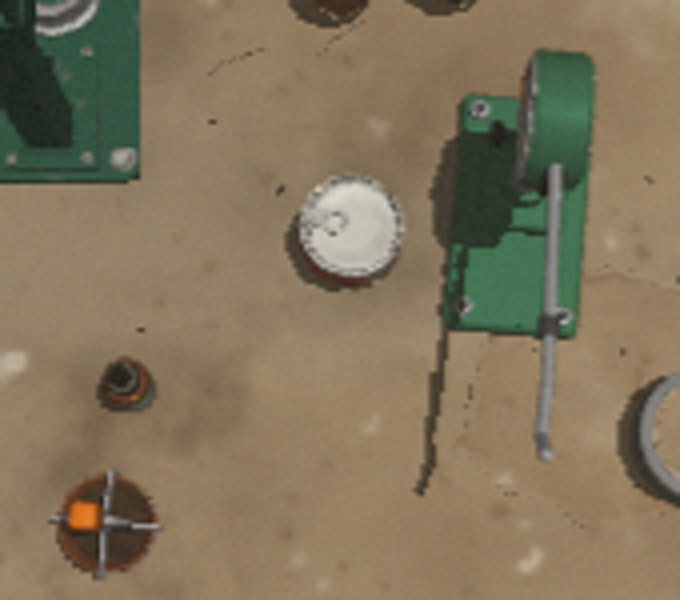

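Crops: the grip sits over the loop, which faces the scene camera, so the loop normal is close to world x. The arm's upturned tip is at (545,450) in the top crop, with the bar running back to the drum. Next I'll fit both yaws.

```bash
python3 - <<'E'
from h import *
for nm in('scene','top'):
    c=pickle.load(open(nm+'.pkl','rb'))
    v,u=np.nonzero(c['depth']>0);d=c['depth'][v,u].astype(float)
    K=np.array([[c['fx'],0,c['cx']],[0,c['fy'],c['cy']],[0,0,1.]])
    p=cv2.undistortPoints(np.stack([u,v],-1)[:,None].astype(float),K,np.array([c['k1'],0,0,0.]))[:,0]
    P=(np.c_[p[:,0]*d,-p[:,1]*d,-d,np.ones(len(d))]@np.array(c['world_from_camera']).T)[:,:3]
    S=P[(P[:,0]>.48)&(P[:,0]<.675)&(abs(P[:,1]+.12)<.05)&(P[:,2]>.19)&(P[:,2]<.31)]
    l=np.polyfit(S[:,0],S[:,1],1);print(nm,'arm',len(S),S[:,0].min(),'slope',l.round(3),'y@.534',np.polyval(l,.534).round(4))
    for x in np.arange(.5,.68,.012):
        m=abs(S[:,0]-x)<.006
        if m.any():print('  ',x.round(3),np.median(S[m,1]).round(4),S[m,2].max().round(3),end=';')
    D=P[(P[:,0]>.675)&(P[:,0]<.8)&(abs(P[:,1]+.14)<.05)&(P[:,2]>.15)&(P[:,2]<.26)]
    print('\ndrum',np.percentile(D,[2,50,98],axis=0).round(3).tolist())
    H=P[(abs(P[:,0]-.49)<.03)&(abs(P[:,1]-.165)<.035)&(P[:,2]>.08)&(P[:,2]<.14)]
    l=np.polyfit(H[:,1],H[:,0],1);print('loop',len(H),H.min(0).round(3),H.max(0).round(3),l.round(3),H.mean(0).round(3))
E
```

```text
scene arm 239 0.5084778916837615 slope [-0.118 -0.052] y@.534 -0.1151
   0.512 -0.1136 0.292;   0.524 -0.1133 0.289;   0.536 -0.1137 0.272;   0.548 -0.1162 0.276;   0.56 -0.119 0.275;   0.572 -0.1198 0.27;   0.584 -0.1206 0.267;   0.596 -0.1218 0.267;   0.608 -0.1235 0.258;   0.62 -0.1253 0.254;   0.632 -0.1263 0.25;   0.644 -0.1281 0.247;   0.656 -0.1297 0.242;   0.668 -0.1306 0.24;   0.68 -0.1357 0.231;
drum [[0.685, -0.161, 0.153], [0.758, -0.137, 0.226], [0.779, -0.108, 0.244]]
loop 77 [0.484 0.145 0.08 ] [0.498 0.189 0.139] [0.132 0.47 ] [0.492 0.166 0.11 ]
top arm 233 0.5096334277582383 slope [-0.118 -0.052] y@.534 -0.1151
   0.512 -0.1125 0.294;   0.524 -0.1143 0.282;   0.536 -0.1151 0.276;   0.548 -0.1172 0.276;   0.56 -0.1177 0.277;   0.572 -0.1197 0.272;   0.584 -0.1215 0.269;   0.596 -0.1227 0.267;   0.608 -0.1243 0.26;   0.62 -0.1249 0.257;   0.632 -0.1261 0.251;   0.644 -0.1275 0.248;   0.656 -0.1295 0.244;   0.668 -0.1311 0.24;   0.68 -0.1324 0.235;
drum [[0.688, -0.157, 0.158], [0.725, -0.133, 0.234], [0.77, -0.107, 0.246]]
loop 24 [0.483 0.145 0.08 ] [0.494 0.185 0.131] [0.114 0.47 ] [0.487 0.156 0.108]
```

carry_out([
  [33,-45,8,0,0,0.022],
  [33,-45,8,0,0,0.022],
  [33,-45,8,0,0,0.022],
  [33,-45,8,0,0,0.022],
  [33,-45,0,0,0,0.022],
])

```text
clock: 0.72
tool_pos: [0.3567, 0.3424, 0.2551]
tool_rot: [0.0, 0.106, 0.994, 0.0]
wrist_force: [1.3, 0.3, 1.0]
grip_width: 0.999
gripper_force: 0.0
```

carry_out([
  [33,-45,0,0,0,0.022],
  [33,-45,0,0,0,0.022],
  [33,-45,0,0,0,0.022],
  [35,-43,0,0,0,0.027],
  [0,0,0,0,0,0],
])

```text
clock: 1.35
tool_pos: [0.4913, 0.1629, 0.2534]
tool_rot: [-0.001, 0.063, 0.998, -0.001]
wrist_force: [-0.3, 0.5, -0.1]
grip_width: 1.001
gripper_force: 0.0
```

```bash
python3 - <<'E'
from h import *
c=snap('wrist')
v,u=np.nonzero(c['depth']>0);d=c['depth'][v,u].astype(float)
K=np.array([[c['fx'],0,c['cx']],[0,c['fy'],c['cy']],[0,0,1.]])
p=cv2.undistortPoints(np.stack([u,v],-1)[:,None].astype(float),K,np.array([c['k1'],0,0,0.]))[:,0]
P=(np.c_[p[:,0]*d,-p[:,1]*d,-d,np.ones(len(d))]@np.array(c['world_from_camera']).T)[:,:3]
h=cv2.cvtColor(c['pixels'],cv2.COLOR_BGR2HSV)[v,u]
m=(h[:,0]<18)&(h[:,1]>180)&(h[:,2]>110)&(abs(P[:,0]-.49)<.03)&(abs(P[:,1]-.166)<.03)&(P[:,2]>.14)
Q=P[m];T=Q[Q[:,2]>.176]
print(len(Q),np.percentile(Q,[1,50,99],axis=0).round(4).tolist(),'top',len(T),T.min(0),T.max(0))
if len(T):
    print(cv2.minAreaRect((T[:,:2]*1000).astype(np.float32)))
cv2.imwrite('pics/w1.png',c['pixels'])
s=ctrl.sense();print(s['clock'],s['tool_pos'],s['tool_rot'],s['wrist_force'])
E
```

```text
353 [[0.48, 0.1577, 0.1515], [0.4845, 0.1656, 0.1787], [0.4951, 0.173, 0.1808]] top 252 [0.48028326 0.15751936 0.17602619] [0.49552724 0.17288611 0.18097063]
((487.63775634765625, 164.79164123535156), (14.953554153442383, 14.80561351776123), 83.26190948486328)
1.4 [0.49029003 0.16459699 0.25373187] [-9.35327857e-04  6.20931969e-02  9.98069906e-01 -1.53462787e-04] [ 0.51809719  0.01779723 -0.12800766]
```

View pics/w1.png

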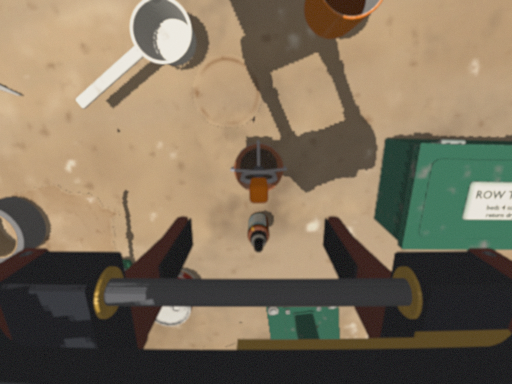

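Wrist view: the grip at (258,190) is centred between the fingers, and the dropper at (258,230) is clear. Lowering now.

carry_out([
  [-2.5,0.5,-30,0,0,0],
  [0,0,-35,0,0,0],
  [0,0,-30,0,0,0],
  [0,0,-13,0,0,0],
  [0,0,0,0,0,0],
], fingers=0.3)

```text
clock: 2.02
tool_pos: [0.4866, 0.1671, 0.1462]
tool_rot: [-0.001, 0.06, 0.998, -0.0]
wrist_force: [0.2, 0.0, -0.6]
grip_width: 0.649
gripper_force: 0.0
```

carry_out([
  [0,0,0,0,0,0],
  [0,0,0,0,0,0],
  [0,0,0,0,0,0],
  [0,0,0,0,0,0],
  [0,0,0,0,0,0],
], fingers=-1)

```text
clock: 2.65
tool_pos: [0.4875, 0.1662, 0.1468]
tool_rot: [0.0, 0.06, 0.998, -0.0]
wrist_force: [-0.0, -1.0, 1.1]
grip_width: 0.205
gripper_force: 30.0
```

carry_out([
  [0,0,10,0,0,0],
  [0,0,20,0,0,0],
  [0,0,30,0,0,0],
  [0,0,35,0,0,0],
  [0,0,35,0,0,0],
])

```text
clock: 3.28
tool_pos: [0.4873, 0.1663, 0.2789]
tool_rot: [0.0, 0.06, 0.998, 0.0]
wrist_force: [-0.4, 0.4, -4.4]
grip_width: 0.199
gripper_force: 30.0
```

carry_out([
  [0,0,25,0,0,0],
  [0,0,13,0,0,0],
  [0,0,0,0,0,0],
  [0,0,0,0,0,0],
  [0,0,0,0,0,0],
])

```text
clock: 3.9
tool_pos: [0.4871, 0.1663, 0.3132]
tool_rot: [-0.001, 0.06, 0.998, -0.0]
wrist_force: [0.1, -0.4, -4.0]
grip_width: 0.202
gripper_force: 30.0
```

carry_out([
  [0,0,0,0,0,0],
  [0,0,0,0,0,0],
  [-3,-10,0,0,0,0],
  [-4,-20,0,0,0,0],
  [-5,-28,0,0,0,0],
])

```text
clock: 4.53
tool_pos: [0.475, 0.1069, 0.3147]
tool_rot: [0.0, 0.06, 0.998, -0.0]
wrist_force: [0.0, -1.3, -3.6]
grip_width: 0.207
gripper_force: 30.0
```

carry_out([
  [-5,-32,0,0,0,0],
  [-5,-32,0,0,0,0],
  [-5,-32,0,0,0,0],
  [-5,-32,0,0,0,0],
  [-5,-32,0,0,0,0],
])

```text
clock: 5.15
tool_pos: [0.4494, -0.0538, 0.315]
tool_rot: [0.0, 0.061, 0.998, -0.0]
wrist_force: [0.6, 0.6, -5.3]
grip_width: 0.203
gripper_force: 30.0
```

carry_out([
  [0,-26,0,0,0,0],
  [0,-18,0,0,0,0],
  [0,-9,0,0,0,0],
  [0,0,0,0,0,0],
  [0,0,0,0,0,0],
])

```text
clock: 5.78
tool_pos: [0.4503, -0.1043, 0.3148]
tool_rot: [0.0, 0.06, 0.998, 0.0]
wrist_force: [0.1, 0.0, -4.6]
grip_width: 0.203
gripper_force: 30.0
```

```bash
cat > m.py <<'E'
from h import *
import sys
def cloud(nm):
    c=snap(nm)
    v,u=np.nonzero(c['depth']>0);d=c['depth'][v,u].astype(float)
    K=np.array([[c['fx'],0,c['cx']],[0,c['fy'],c['cy']],[0,0,1.]])
    p=cv2.undistortPoints(np.stack([u,v],-1)[:,None].astype(float),K,np.array([c['k1'],0,0,0.]))[:,0]
    return c,(np.c_[p[:,0]*d,-p[:,1]*d,-d,np.ones(len(d))]@np.array(c['world_from_camera']).T)[:,:3]
c,P=cloud('scene')
s=ctrl.sense();t=s['tool_pos'];print(s['clock'],t.round(4),s['tool_rot'].round(4),s['wrist_force'].round(2))
q=s['tool_rot']
# loop points below the fingers
H=P[(abs(P[:,0]-t[0])<.03)&(abs(P[:,1]-t[1])<.03)&(P[:,2]<t[2]-.008)&(P[:,2]>t[2]-.06)]
if len(H):print('loop',len(H),H.min(0).round(3),H.max(0).round(3),H.mean(0).round(4),np.polyfit(H[:,1],H[:,0],1)[0].round(3))
im=c['pixels'][60:260,140:380]
cv2.imwrite(sys.argv[1],cv2.resize(im,(720,600),interpolation=cv2.INTER_CUBIC))
E
python3 m.py pics/s2.png
```

```text
5.825 [ 0.4503 -0.1042  0.3148] [1.000e-04 6.000e-02 9.982e-01 1.000e-04] [ 0.83  0.1  -4.01]
loop 84 [ 0.448 -0.124  0.255] [ 0.461 -0.081  0.306] [ 0.4546 -0.102   0.2822] 0.109
```

View pics/s2.png

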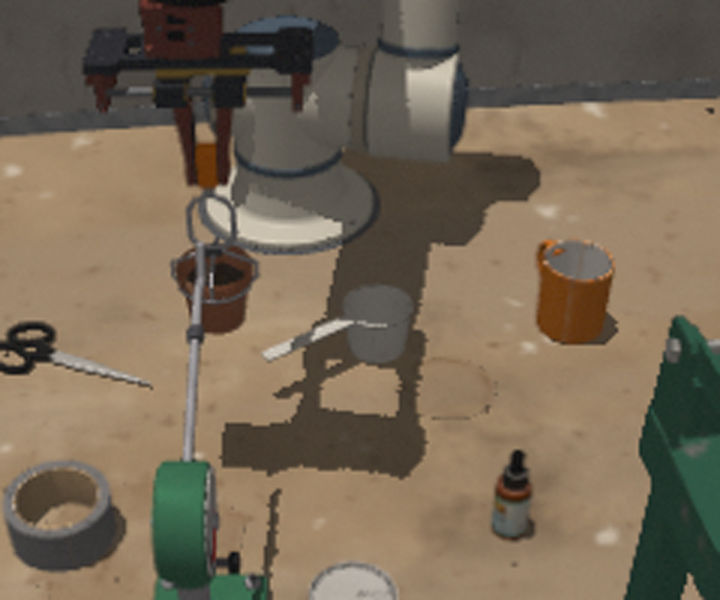

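The tip at (200,245) sits in front of the loop opening (210,220), as wanted. Now threading the loop along the arm axis.

carry_out([
  [6,-2,0,0,0,0],
  [9,-2,0,0,0,0],
  [10,-1.5,0,0,0,0],
  [10,-1.2,0,0,0,0],
  [10,-1.2,0,0,0,0],
])

```text
clock: 6.45
tool_pos: [0.4963, -0.1126, 0.3144]
tool_rot: [-0.0, 0.06, 0.998, 0.0]
wrist_force: [-0.7, -0.4, -4.6]
grip_width: 0.202
gripper_force: 30.0
```

carry_out([
  [10,-1.2,0,0,0,0],
  [10,-1.2,0,0,0,0],
  [9,-1,0,0,0,0],
  [6,-0.7,0,0,0,0],
  [0,0,0,0,0,0],
])

```text
clock: 7.08
tool_pos: [0.5307, -0.1167, 0.3144]
tool_rot: [-0.0, 0.06, 0.998, 0.0]
wrist_force: [-0.4, -0.2, -5.5]
grip_width: 0.202
gripper_force: 30.0
```

carry_out([
  [0,0,0,0,0,0],
  [0,0,0,0,0,0],
  [0,0,0,0,0,0],
  [0,0,0,0,0,0],
  [0,0,0,0,0,0],
])

```text
clock: 7.7
tool_pos: [0.5304, -0.1167, 0.3147]
tool_rot: [0.0, 0.06, 0.998, -0.0]
wrist_force: [-0.3, -1.3, -4.4]
grip_width: 0.205
gripper_force: 30.0
```

```bash
sed -i 's/60:260,140:380/100:180,180:276/' m.py; python3 m.py pics/s3.png; python3 -c "
from h import *
c=snap('wrist');cv2.imwrite('pics/w3.png',c['pixels'])
f=[]
print(ctrl.sense()['wrist_force'],ctrl.sense()['clock'])"
```

```text
7.75 [ 0.5304 -0.1167  0.3146] [0.     0.0604 0.9982 0.    ] [-0.08 -0.03 -4.27]
loop 140 [ 0.513 -0.136  0.256] [ 0.56  -0.093  0.306] [ 0.5336 -0.1144  0.2796] 0.038
[-0.08470055  0.40345107 -3.34946658] 7.8
```

View pics/s3.png

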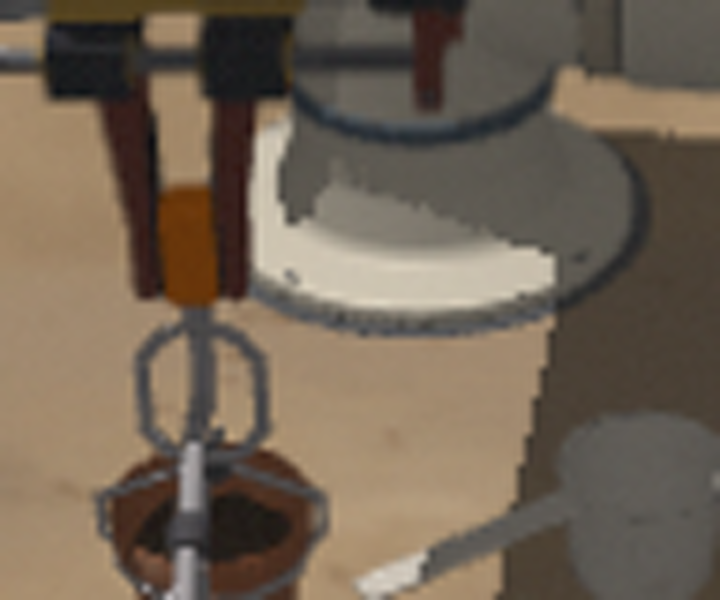

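The arm passes through the loop, near its centre (195,450). Next I'll average the force and check the notch profile from the first top view.

```bash
cat > f.py <<'E'
from h import *
import sys
F=[]
for i in range(int(sys.argv[1])):
    ctrl.camera('wrist');s=ctrl.sense();F.append(s['wrist_force'])
F=np.array(F);print(s['clock'],s['tool_pos'].round(4),F.mean(0).round(2),F.std(0).round(2),F[:,2].round(1))
E
python3 f.py 12; python3 - <<'E'
from h import *
c=pickle.load(open('top.pkl','rb'))
P=np.array([pt(c,u,v,c['depth'][v,u]) for v in range(190,226) for u in range(298,316) if c['depth'][v,u]>0])
S=P[P[:,2]>.2];S=S[np.argsort(S[:,0])]
b=np.round(S[:,0]/.003).astype(int)
print([(k*3,S[b==k,2].max().round(4)) for k in np.unique(b)])
E
```

```text
8.4 [ 0.5304 -0.1167  0.3146] [ 0.14 -0.14 -4.34] [0.56 0.41 0.54] [-5.  -4.4 -5.1 -4.3 -3.6 -4.8 -3.2 -4.5 -4.7 -4.2 -4.4 -3.9]
[(np.int64(510), np.float64(0.2945)), (np.int64(513), np.float64(0.2941)), (np.int64(516), np.float64(0.2904)), (np.int64(519), np.float64(0.2823)), (np.int64(522), np.float64(0.2794)), (np.int64(525), np.float64(0.2691)), (np.int64(528), np.float64(0.2705)), (np.int64(531), np.float64(0.2725)), (np.int64(534), np.float64(0.2716)), (np.int64(537), np.float64(0.2723)), (np.int64(540), np.float64(0.2761)), (np.int64(543), np.float64(0.2745)), (np.int64(546), np.float64(0.2742)), (np.int64(549), np.float64(0.275)), (np.int64(552), np.float64(0.2764)), (np.int64(555), np.float64(0.2773)), (np.int64(558), np.float64(0.275)), (np.int64(561), np.float64(0.2749)), (np.int64(564), np.float64(0.2734)), (np.int64(567), np.float64(0.2708)), (np.int64(570), np.float64(0.2718)), (np.int64(573), np.float64(0.2713)), (np.int64(576), np.float64(0.2705)), (np.int64(579), np.float64(0.2687)), (np.int64(582), np.float64(0.2662)), (np.int64(585), np.float64(0.2677)), (np.int64(588), np.float64(0.2686)), (np.int64(591), np.float64(0.2662)), (np.int64(594), np.float64(0.2634))]
```

carry_out([
  [-0.5,0,-5,0,0,0],
  [-0.5,0,-5,0,0,0],
  [-0.5,0,-5,0,0,0],
  [0,0,-4,0,0,0],
  [0,0,-2,0,0,0],
])

```text
clock: 9.02
tool_pos: [0.5288, -0.1166, 0.2932]
tool_rot: [-0.0, 0.06, 0.998, 0.0]
wrist_force: [-0.5, 0.3, -4.0]
grip_width: 0.204
gripper_force: 30.0
```

carry_out([
  [0,0,-2,0,0,0],
  [0,0,-2,0,0,0],
  [0,0,-2,0,0,0],
  [0,0,-2,0,0,0],
  [0,0,0,0,0,0],
])

```text
clock: 9.65
tool_pos: [0.5288, -0.1167, 0.2855]
tool_rot: [-0.0, 0.06, 0.998, -0.0]
wrist_force: [-0.5, -0.1, -4.6]
grip_width: 0.202
gripper_force: 30.0
```

```bash
python3 f.py 10
```

```text
10.15 [ 0.5289 -0.1167  0.2857] [-0.69 -0.33 -3.57] [0.43 0.58 0.63] [-4.  -4.2 -2.6 -2.9 -3.4 -3.9 -4.1 -2.7 -4.5 -3.3]
```

carry_out([
  [-1,0.1,-2,0,0,0],
  [-1,0.1,-2,0,0,0],
  [-1,0.1,-2,0,0,0],
  [-0.7,0.1,-2,0,0,0],
  [-0.7,0.1,-2,0,0,0],
])

```text
clock: 10.78
tool_pos: [0.5245, -0.1162, 0.2756]
tool_rot: [0.0, 0.06, 0.998, -0.0]
wrist_force: [0.9, -0.9, -2.9]
grip_width: 0.205
gripper_force: 30.0
```

```bash
python3 f.py 10; python3 - <<'E'
from h import *
c=snap('scene')
cv2.imwrite('pics/s4.png',cv2.resize(c['pixels'][110:190,180:276],(720,600),interpolation=cv2.INTER_CUBIC))
E
```

```text
11.275 [ 0.5245 -0.1162  0.2757] [-0.02 -0.35 -3.48] [0.46 0.48 0.51] [-3.6 -2.8 -3.2 -3.4 -3.5 -4.  -4.  -3.1 -4.3 -2.7]
```

View pics/s4.png

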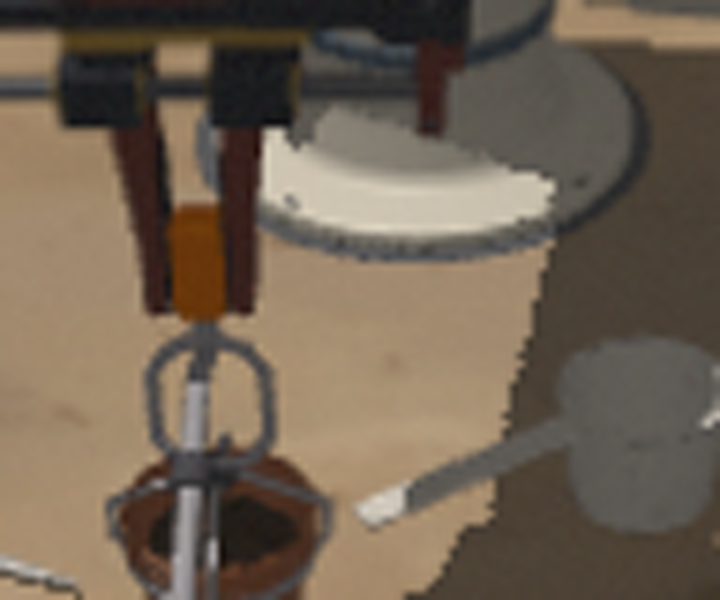

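The wire lies in the notch, with the tip (200,385) seen inside the loop top. The arm reads slightly to the -y side. Following it down.

carry_out([
  [-0.8,-0.3,-2,0,0,0],
  [-0.8,-0.3,-3,0,0,0],
  [-0.8,-0.2,-3,0,0,0],
  [-0.7,0,-3,0,0,0],
  [-0.7,0,-3,0,0,0],
])

```text
clock: 11.95
tool_pos: [0.5207, -0.1167, 0.2615]
tool_rot: [0.0, 0.06, 0.998, 0.0]
wrist_force: [-0.2, 1.6, -1.8]
grip_width: 0.205
gripper_force: 30.0
```

carry_out([
  [-0.6,0,-3,0,0,0],
  [-0.6,0,-3,0,0,0],
  [-0.5,0,-3,0,0,0],
  [-0.5,0,-2,0,0,0],
  [0,0,0,0,0,0],
])

```text
clock: 12.58
tool_pos: [0.5184, -0.117, 0.2504]
tool_rot: [-0.0, 0.06, 0.998, -0.0]
wrist_force: [-0.2, 2.8, -1.9]
grip_width: 0.204
gripper_force: 30.0
```

```bash
python3 f.py 12
```

```text
13.175 [ 0.5185 -0.117   0.2506] [-0.69  2.5  -1.82] [0.64 0.32 0.31] [-1.8 -1.3 -1.9 -2.3 -2.  -1.4 -2.  -1.6 -1.5 -2.3 -2.  -1.8]
```

carry_out([
  [-0.1,0.4,0,0,0,0],
  [-0.1,0.4,0,0,0,0],
  [-0.1,0.4,0,0,0,0],
  [0,0.2,0,0,0,0],
  [0,0,0,0,0,0],
])

```text
clock: 13.8
tool_pos: [0.5182, -0.1159, 0.2507]
tool_rot: [0.0, 0.061, 0.998, -0.0]
wrist_force: [-0.9, -0.7, -1.7]
grip_width: 0.202
gripper_force: 30.0
```

```bash
python3 f.py 12
```

```text
14.4 [ 0.5182 -0.1157  0.2506] [-0.72 -1.81 -1.76] [0.55 0.49 0.45] [-1.8 -1.3 -1.3 -1.2 -1.8 -2.5 -2.5 -1.4 -2.2 -1.7 -1.4 -1.9]
```

carry_out([
  [-0.6,-0.3,-2,0,0,0],
  [-0.5,-0.2,-3,0,0,0],
  [-0.5,0.1,-3,0,0,0],
  [-0.4,0.1,-3,0,0,0],
  [-0.4,0,-3,0,0,0],
])

```text
clock: 15.02
tool_pos: [0.5158, -0.1157, 0.2365]
tool_rot: [0.0, 0.06, 0.998, 0.0]
wrist_force: [-0.1, 0.7, -0.7]
grip_width: 0.205
gripper_force: 30.0
```

carry_out([
  [-0.3,0,-3,0,0,0],
  [-0.2,0,-3,0,0,0],
  [-0.2,0,-2,0,0,0],
  [0,0,0,0,0,0],
  [0,0,0,0,0,0],
])

```text
clock: 15.65
tool_pos: [0.515, -0.1158, 0.2287]
tool_rot: [-0.0, 0.06, 0.998, 0.0]
wrist_force: [-0.6, 0.9, -1.3]
grip_width: 0.203
gripper_force: 30.0
```

```bash
python3 f.py 16
```

```text
16.45 [ 0.515  -0.1158  0.2286] [-0.66  1.46 -0.16] [0.36 0.49 0.45] [-0.6  0.   0.5 -0.3  0.2 -0.3 -0.3 -0.1  0.1  0.1 -1.1 -0.6  0.  -0.
 -0.7  0.7]
```

carry_out([
  [-0.2,0.2,0,0,0,0],
  [-0.2,0.2,0,0,0,0],
  [-0.1,0.1,0,0,0,0],
  [0,0,0,0,0,0],
  [0,0,0,0,0,0],
])

```text
clock: 17.08
tool_pos: [0.5148, -0.1156, 0.2287]
tool_rot: [0.0, 0.06, 0.998, -0.0]
wrist_force: [2.4, -0.9, 0.3]
grip_width: 0.201
gripper_force: 30.0
```

```bash
python3 f.py 16
```

```text
17.875 [ 0.5147 -0.1155  0.2286] [ 2.42 -1.66 -0.79] [0.54 0.72 0.41] [-0.2 -1.3 -0.7 -1.3 -0.6 -1.1 -0.5 -1.4 -0.9 -0.2 -0.5 -0.6 -1.1 -0.1
 -1.  -1.2]
```

carry_out([
  [0.2,-0.2,0,0,0,0],
  [0.1,-0.1,-1,0,0,0],
  [0,0,-1,0,0,0],
  [0,0,-1,0,0,0],
  [0,0,0,0,0,0],
])

```text
clock: 18.5
tool_pos: [0.5147, -0.1155, 0.2254]
tool_rot: [-0.0, 0.06, 0.998, 0.0]
wrist_force: [0.5, -0.5, -0.5]
grip_width: 0.202
gripper_force: 30.0
```

```bash
python3 f.py 16
```

```text
19.3 [ 0.5148 -0.1156  0.2256] [-0.59 -0.05 -0.55] [0.72 0.55 0.39] [-0.5 -0.5 -0.8 -0.4 -0.7 -0.9 -0.9  0.4 -0.9 -0.4 -0.8  0.3 -1.2 -0.6
 -0.4 -0.5]
```

carry_out([
  [-0.1,0,-1.5,0,0,0],
  [-0.1,0,-2,0,0,0],
  [0,0,-2,0,0,0],
  [0,0,-1.5,0,0,0],
  [0,0,0,0,0,0],
])

```text
clock: 19.92
tool_pos: [0.5146, -0.1156, 0.2184]
tool_rot: [-0.0, 0.06, 0.998, 0.0]
wrist_force: [-0.8, 0.8, -0.4]
grip_width: 0.205
gripper_force: 30.0
```

```bash
python3 f.py 20
```

```text
20.925 [ 0.5147 -0.1156  0.2186] [-2.06  0.92  0.06] [0.62 0.58 0.65] [ 0.7 -0.  -0.5  0.1  0.8  0.   0.5 -0.3 -1.4  0.7 -0.3 -0.8  0.7  0.5
  0.6  0.8 -0.1  0.7 -0.9 -0.6]
```

carry_out([
  [-0.2,0.1,0,0,0,0],
  [0,0,0,0,0,0],
  [0,0,0,0,0,0],
  [0,0,0,0,0,0],
  [0,0,0,0,0,0],
])

```text
clock: 21.55
tool_pos: [0.5146, -0.1156, 0.2186]
tool_rot: [0.0, 0.06, 0.998, -0.0]
wrist_force: [-1.0, 0.8, 0.4]
grip_width: 0.205
gripper_force: 30.0
```

```bash
python3 f.py 24; python3 - <<'E'
from h import *
c=snap('scene')
cv2.imwrite('pics/s5.png',cv2.resize(c['pixels'][120:200,180:276],(720,600),interpolation=cv2.INTER_CUBIC))
E
```

```text
22.75 [ 0.5145 -0.1156  0.2187] [-0.46  0.4   0.03] [0.58 0.56 0.52] [ 0.7  0.2  0.6  0.7 -0.6 -1.3  0.1  0.2  0.4 -0.1  0.   0.5 -0.2 -0.2
  0.1 -0.5  0.2  1.1 -0.3 -0.4 -0.6  0.6  0.2 -0.5]
```

View pics/s5.png

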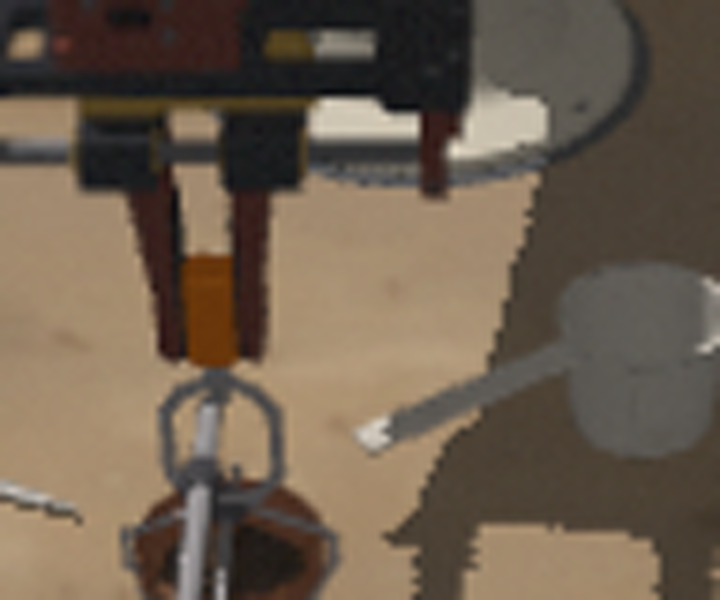

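The wire is seated in the notch and the hand's force is about zero, so I'm releasing.

carry_out([
  [0,0,0,0,0,0],
  [0,0,0,0,0,0],
  [0,0,0,0,0,0],
  [0,0,0,0,0,0],
  [0,0,0,0,0,0],
], fingers=0.1)

```text
clock: 23.42
tool_pos: [0.5145, -0.1156, 0.2186]
tool_rot: [0.0, 0.06, 0.998, -0.0]
wrist_force: [-0.3, -0.0, -0.1]
grip_width: 0.551
gripper_force: 0.0
```

carry_out([
  [0,0,0,0,0,0],
  [0,0,5,0,0,0],
  [0,0,12,0,0,0],
  [0,0,20,0,0,0],
  [0,0,20,0,0,0],
])

```text
clock: 24.05
tool_pos: [0.5146, -0.1156, 0.2773]
tool_rot: [0.0, 0.06, 0.998, -0.0]
wrist_force: [0.5, 0.4, 0.6]
grip_width: 0.551
gripper_force: 0.0
```

carry_out([
  [0,0,20,0,0,0],
  [0,0,20,0,0,0],
  [0,0,10,0,0,0],
  [0,0,0,0,0,0],
  [0,0,0,0,0,0],
])

```text
clock: 24.68
tool_pos: [0.5144, -0.1156, 0.3248]
tool_rot: [-0.001, 0.06, 0.998, 0.0]
wrist_force: [0.1, -0.1, -0.0]
grip_width: 0.551
gripper_force: 0.0
```

carry_out([
  [0,0,0,0,0,0],
  [0,0,0,0,0,0],
  [0,0,0,0,0,0],
  [0,0,0,0,0,0],
  [0,0,0,0,0,0],
])

```text
clock: 25.3
tool_pos: [0.5145, -0.1156, 0.3256]
tool_rot: [-0.0, 0.06, 0.998, -0.0]
wrist_force: [0.2, -0.3, -0.2]
grip_width: 0.55
gripper_force: 0.0
```

```bash
python3 - <<'E'
from h import *
def g():
    c=snap('scene');h=cv2.cvtColor(c['pixels'],cv2.COLOR_BGR2HSV)
    P=[pt(c,u,v,c['depth'][v,u]) for v in range(120,200) for u in range(180,240) if h[v,u,0]<18 and h[v,u,1]>200 and h[v,u,2]>130 and c['depth'][v,u]>0]
    P=np.array(P);P=P[(P[:,2]>.17)];print(len(P),P.mean(0).round(4));return c
c=g()
for i in range(5): c=g()
cv2.imwrite('pics/s6.png',cv2.resize(c['pixels'][100:220,150:310],(800,600),interpolation=cv2.INTER_CUBIC))
E
```

```text
Traceback (most recent call last):
IndexError: too many indices for array: array is 1-dimensional, but 2 were indexed
```

```bash
python3 - <<'E'
from h import *
def g():
    c=snap('scene');h=cv2.cvtColor(c['pixels'],cv2.COLOR_BGR2HSV)
    P=np.array([pt(c,u,v,c['depth'][v,u]) for v in range(120,200) for u in range(180,240) if h[v,u,0]<18 and h[v,u,1]>190 and h[v,u,2]>80 and c['depth'][v,u]>0])
    if len(P):
        P=P[(P[:,2]>.17)&(P[:,2]<.28)];print(len(P),P.mean(0).round(4))
    return c
for i in range(8): c=g()
cv2.imwrite('pics/s6.png',cv2.resize(c['pixels'][100:220,150:310],(800,600),interpolation=cv2.INTER_CUBIC))
E
```

```text
90 [ 0.5238 -0.114   0.2375]
89 [ 0.524  -0.114   0.2374]
87 [ 0.5239 -0.114   0.2378]
88 [ 0.5239 -0.114   0.2376]
90 [ 0.5238 -0.114   0.2375]
89 [ 0.5235 -0.1141  0.2376]
89 [ 0.5235 -0.1141  0.2376]
88 [ 0.524  -0.114   0.2377]
```

View pics/s6.png

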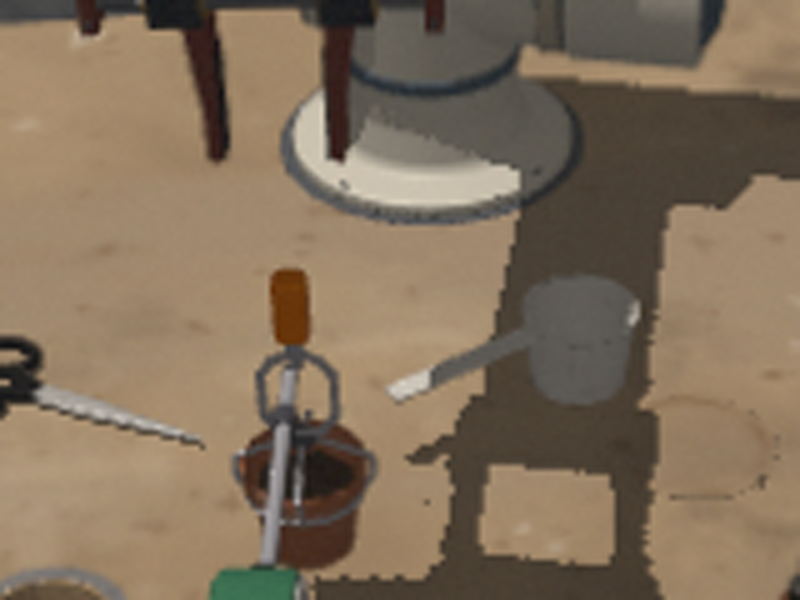

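The pot hangs still from the notch (tip at (290,370) inside the loop), the grip is upright at (290,305), and the gripper is well clear.

```bash
python3 -c "
from rig import ctrl
print(ctrl.hand_in())"
```

```text
the job is handed in; nothing more can be done
None
```

The pot hangs at rest by its loop in the notch of the spring arm, let go with the hand carrying about 0 N, and the job is handed in after about 26 s on the robot's clock; the hand-in gave no verdict.

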